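# Raise the welding current by six clicks and store it

### The arm

A 6-joint arm with a two-finger parallel gripper is mounted at the origin on the work surface. World frame = base frame: x ahead of the robot, y to its left, z up, the work surface at z = 0. Lengths are in mm, angles in degrees, forces in N, time in s.
With the tool pointing down it reaches from about 300 to 850 mm from the base axis. Payload 4.2 kg.
Tool frame: the origin (TCP) lies on the mounting face of the last link; the fingertips stand 191 mm ahead of it and the grasp point (between the pads) lies 172 mm ahead of it; z points along the fingers, y is the direction in which the jaws open and shut (so a half turn about z gives the same grasp; the last joint's range is limited). The gripper opens to 91 mm and grips with 3 to 60 N. Pads are 32 mm wide; open, the fingers measure 118 mm over their backs; the gripper's body (76 mm by 178 mm) begins 60 mm behind the grasp point.
Start: joints at [68.927, 18.312, 89.639, -0, 72.044, -1.146], TCP at [195.974, 540.571, 404.776] pointing down, gripper open.
Joint ranges: [-177.97, 177.97], [-48.28, 115.42], [12.27, 149.76], [-77.06, 257.06], [2.81, 150.46], [-146.56, 146.56]. Speed limits (degrees/s): [147.25, 147.25, 180, 180, 180, 180].

### API

Orientations are given as [roll, pitch, yaw] about the fixed x, y, z axes, in that order (R = Rz(yaw) Ry(pitch) Rx(roll)).
In Python, from workcell import env gives the robot as it stands.
- The arm moves only by the shell command python3 -m handwheel 'ROWS' [FORCE]. ROWS is JSON, a list of rows, each an object with "gripper": the opening in per cent of the stroke, from 0 (shut) to 100 (fully open); "travel": the shift along the tool's x, y, z in m, a list of three; "twist": the turn about the tool's z in rad. In form: [{"gripper": gripper, "travel": [x, y, z], "twist": twist}, ...]. A call has 1 to 5 rows; each row shifts and turns the commanded pose from where the row before left it, along the tool's axes as they then stand; what a row does not reach is not made up. A row lasts 1/12 s, in which the tool goes at most 41.7 mm and 7.16 degrees, less where a joint would pass 70% of its speed; a pose out of reach is approached as far as the arm can. A call with a gripper value outside its range is refused whole. The fingers move at their own pace and stop on an object; FORCE is the grip in N (left out, the last holds). Time passes only in rows, so rows that do not move let the fingers close. It gives the time, the measured TCP pose, the force and the opening at its end, in the units of the state.
- env.state(): the state, without advancing time (a new reading comes with each control period).
- env.grab_frame(name): name is "side" or "top"; returns a dict with "frame" (384x512x3 uint8, red, green, blue), "intrinsics" (3x3 intrinsics, pixels), "extrinsics" (4x4, takes a point from camera to world coordinates). Camera axes: x right, y down, z forward; pixel columns grow to the right and rows downward; lengths in mm; the calibration is good to about 2 mm. A picture is of the moment at which its call begins. There is no depth.
- env.job_done(): hands the job in, once; it reports no verdict.
Trained networks look in the newest picture that a camera, given by its name, has taken for a name from the list of things; names that differ only in an ending like _2 or _b are one class to them, and where a whole thing is asked for, a point or a joint stands for the part that bears it (a point fixed in the world has none). Each returns a list of dicts, best first, with "confidence" (0 to 1); they miss things now and then, are a little off and sometimes report something else, mostly with a low value. They report only what shows in the picture. A call takes as long as a camera call.
- env.trace(camera, thing): "pixels" (384x512 bool, what is visible of it) and "uv" ([column, row] in pixels, amid what is visible of it).
- env.pinpoint(camera, thing): "uv" ([column, row] in pixels: a listed point, or the origin of a listed thing).
The state is a dict: "time_s": time; "qpos": joint angles; "qvel": joint speeds; "effort": joint torques, N m; "ee_pos": TCP position; "ee_rot": TCP orientation; "force": force on the tool from outside, world axes, zero at the start; "torque": the same for the moment, N m; "gripper_width": finger opening in mm.
Only numpy, scipy, OpenCV 4.12 (cv2) and the standard library are available. Lean on these libraries where they do the work, as an engineer would, in place of code of your own. Each camera call takes 0.05 s, during which the arm holds its last target. There are 200 camera calls.

### The job

Turn the worn round dial on the welding control unit clockwise by exactly six clicks from where it stands, then let go of it and press the push button beside it gently, well down, to store the setting; let the button come back up. Count the clicks by feel, because the dial's cap has free play on its shaft, and leave the hammer, the brush and the tin where they lie.

Things in the scene. Friction and masses are not known exactly. Their poses are not given: they have to be found in the camera images.
- console: Fixed control unit, a grey box 170 (x) by 250 (y) by 80 mm high with a dark panel on top; origin at the centre of its underside, z up. Its yaw varies. Seen in its frame (panel at z = 80 mm), the dial's axis stands at x = 0, y = +60 mm and the push button at x = 0, y = -65 mm.
- dial_grip (a point): Grip point on the dial's vertical axis, 111 mm above the bench; x axis along the white pointer line. The dial is a round fluted black cap, 36 mm across, top 123 mm above the bench, with a skirt 43 mm across up to 87 mm; grip across at any yaw. Clockwise seen from above goes up: 24 clicks a turn (15 degrees each), at least 11 clicks left upward, up to 3 downward.
- dial: The cap; origin on its axis at its underside, 28 mm below dial_grip. It has 30 degrees of free play on the click wheel inside and starts anywhere in it, so its angle does not tell the clicks. In the play torque is under 0.02 N m. Held off its axis with a side force above some 5 N it binds and slips in the fingers: yield to side forces. A grip of about 40 N holds it.
- dial_axis (a point): Fixed point of the panel on the dial's axis, 80 mm above the bench. The click, felt clockwise: picking the wheel out of its notch, torque rises at once to 0.3 to 0.5 N m and within about half a click drops to nothing as the wheel snaps into the next notch, ahead of the cap; nearly half a click without torque follows, then the next rise. A wheel left between notches settles when let go.
- index_pin (a point): Top of a small brass pin, 4 mm across, in a slot of the panel; the click wheel moves it only 0.25 mm per click along the console's +x as the dial turns clockwise, too little to count by. It shows the true setting.
- store_top (a point): Centre of the top of the round black push button, 32 mm across, in a metal collar; unpressed 96 mm above the bench (10 mm above its collar). Its spring takes 3 N to start and 7 N fully down, where 8 mm of travel end at a hard stop; past 5 mm it has stored; more than 30 N harms it. It springs back up.
- store: The push button's moving part; its origin is 16 mm below store_top.
- hammer: Loose bystander: a hammer 200 mm long lying near the unit; origin under its middle.
- brush: Loose bystander: a brush 180 mm long lying near the unit; origin under its middle.
- tin: Loose bystander: a closed metal tin 60 mm across, 85 mm high, standing; origin at the centre of its underside.

How it is judged:
By the outcome, as a careful person would: the job done as asked, in the order asked, and still so for the second after the job is handed in, with the robot touching nothing.
It also fails if it takes over 72 s, if anything falls off the work surface, if the arm or the gripper's body presses on something with over 40 N, if the wrist force passes 120 N, or if a joint passes its speed limit or range.

## Working session

There is one attempt and no reset: what is moved stays moved. The work goes in short steps, Python scripts to look and compute and a shell command to move; the robot and the scene stay as the last step left them, time stands still between calls to the robot, and variables do not carry over. Pictures are saved under pics/ and viewed, about 8 in all and at most 12, crops included, and the job is handed in when it is done.

```bash
ls; mkdir -p pics
cat > h.py <<'E'
import numpy as np, cv2
from workcell import env
def save(cam,name):
    f=env.grab_frame(cam); cv2.imwrite('pics/'+name,f['frame'][:,:,::-1]); return f
def world(f,uv,z):
    K=np.array(f['intrinsics']);T=np.array(f['extrinsics'])
    d=T[:3,:3]@np.linalg.inv(K)@np.array([uv[0],uv[1],1.]);o=T[:3,3]
    return o+d*(z-o[2])/d[2]
def proj(f,p):
    K=np.array(f['intrinsics']);T=np.array(f['extrinsics'])
    q=K@(T[:3,:3].T@(np.array(p)-T[:3,3]));return q[:2]/q[2]
E
cat > a.py <<'E'
from h import *
np.set_printoptions(precision=1,suppress=True)
s=env.state();print(s)
ims=[]
for c in ('top','side'):
    f=save(c,c+'0.png');print(c,'cam at',np.array(f['extrinsics'])[:3,3])
    for t,z in (('console',0),('dial_grip',111),('dial_axis',80),('store_top',96),('index_pin',80),('hammer',0),('brush',0),('tin',0)):
        for r in env.pinpoint(c,t)[:2]:
            print(t,np.array(r['uv']),round(r['confidence'],2),world(f,r['uv'],z))
E
python3 a.py
```

```text
pics
{'time_s': 0.0, 'qpos': array([68.9, 18.4, 89.7,  0. , 72. , -1.1]), 'qvel': array([ 0.1,  0.1,  0. , -0.1, -0. , -0. ]), 'effort': array([  0. , -41.2, -23.2,   0.1,   0. ,  -0. ]), 'ee_pos': array([195.9, 540.4, 403.9]), 'ee_rot': array([-179.9,   -0. ,  160.1]), 'force': array([ 1.1,  1.2, -0.2]), 'torque': array([ 0., -0., -0.]), 'gripper_width': 91.41037532536684}
top cam at [ 439.4   38.5 1421.3]
console [227.2 235.5] 0.66 [500.1 119.1   0. ]
dial_grip [205.7 242.7] 0.66 [475.8 170.7 111. ]
dial_axis [208.  240.6] 0.8 [482.4 167.5  80. ]
store_top [249.2 225.7] 0.5 [523.   53.6  96. ]
hammer [136.6 265.1] 0.78 [413.2 382.5   0. ]
brush [303.7 182.6] 0.91 [ 657.4 -106.6    0. ]
tin [198.2 160.1] 0.8 [725.  208.4   0. ]
tin [248.2 222.2] 0.35 [539.3  57.7   0. ]
side cam at [ 333.7 -754.1  784.7]
console [203.8 212. ] 0.7 [501.9 123.    0. ]
dial_grip [187.2 171.7] 0.8 [475.7 163.4 111. ]
dial_grip [186.6 179.2] 0.5 [467.5 132.8 111. ]
dial_axis [184.7 179.3] 0.57 [468.8 174.8  80. ]
store_top [221.9 198.2] 0.53 [535.2  50.9  96. ]
index_pin [186.5 172.2] 0.21 [480. 204.  80.]
hammer [158.5 163.2] 0.89 [425.8 384.9   0. ]
brush [288.9 263.3] 0.73 [ 647.2 -117.7    0. ]
tin [268. 175.] 0.79 [721.8 223.2   0. ]
```

Run:
```python
import cv2,numpy as np
a=cv2.imread('pics/top0.png');b=cv2.imread('pics/side0.png')
cv2.imwrite('pics/v1.png',np.hstack([cv2.resize(a[190:290,150:300],None,fx=2.66,fy=4) if 0 else cv2.resize(a[185:285,160:290],(400*1,308)),cv2.resize(b[130:230,140:270],(400,308))]))
```

```text
(no output)
```

View pics/v1.png

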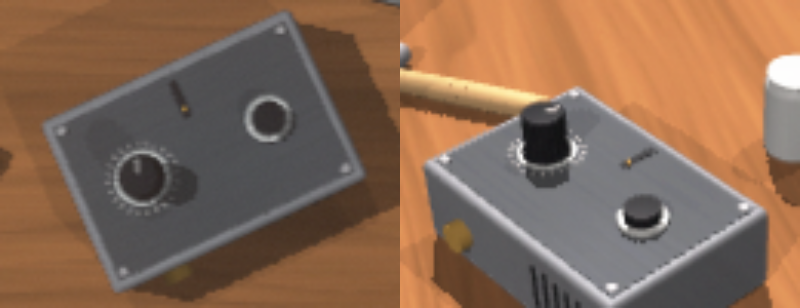

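View pics/top0.png

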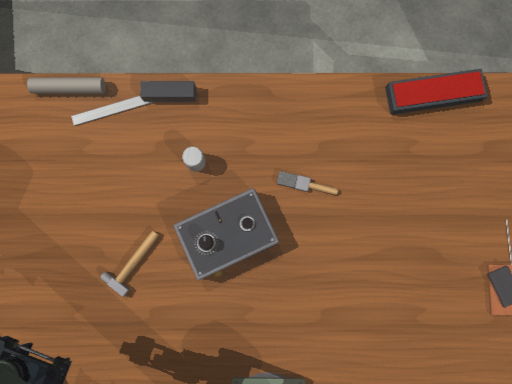

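The crops show the dial at about (206,243) and the button at about (247,224) in the top view, pointer roughly toward +x. The hammer is left of the box, the tin beyond it. I'll fit the console pose from the corners.

Run:
```python
from h import *
from scipy.optimize import least_squares
np.set_printoptions(precision=1,suppress=True)
F={c:env.grab_frame(c) for c in('top','side')}
top=lambda x,y:(160+x*130/400-.2,185+y*100/308-.2)
side=lambda x,y:(140+(x-400)*130/400-.2,130+y*100/308-.2)
# console pts: top (corners outer edge; x front..) 
obs=[('top',top(45,125),(85,125,80)),('top',top(288,13),(85,-125,80)),('top',top(363,177),(-85,-125,80)),('top',top(117,290),(-85,125,80)),
('top',top(141,180),(0,60,115)),('top',top(268,119),(0,-65,96)),
('side',side(427,165),(-85,125,80)),('side',side(577,90),(85,125,80)),('side',side(767,210),(85,-125,80)),('side',side(544,112),(0,60,120)),('side',side(643,209),(0,-65,96))]
def W(p,q):
    c,s=np.cos(p[2]),np.sin(p[2]);return np.array([p[0]+c*q[0]-s*q[1],p[1]+s*q[0]+c*q[1],q[2]])
r=lambda p:np.concatenate([proj(F[c],W(p,q))-uv for c,uv,q in obs])
s=least_squares(r,[500,119,.4],loss='soft_l1');p=s.x
print(p[:2],np.degrees(p[2]));print(r(p).reshape(-1,2))
for n,q in(('dial',(0,60,111)),('store',(0,-65,96)),('pin',(60,0,80))):print(n,W(p,q))
for c in F:
    for t in('dial','store','console'):
        m=env.trace(c,t)
        if m: print(c,t,m[0]['uv'],round(m[0]['confidence'],2),m[0]['pixels'].sum())
```

```text
[501.3 117. ] 25.261308110983776
[[-1.7 -0.2]
 [ 0.8 -1.7]
 [ 2.6  0.3]
 [-0.   2.6]
 [-0.3 -0.5]
 [ 0.6  0.1]
 [-2.7 -1. ]
 [ 0.2 -2.4]
 [ 1.5 -0.1]
 [-0.4  1. ]
 [-0.1 -0.8]]
dial [475.7 171.2 111. ]
store [529.   58.2  96. ]
pin [555.5 142.6  80. ]
top dial [226.1, 233.8] 0.68 5638
top store [243.9, 224.2] 0.66 107
top console [227.4, 234.4] 0.74 5554
side dial [185.6, 171.1] 0.54 289
side console [203.4, 202.4] 0.74 6296
```

```bash
cat > s.py <<'E'
from h import *
s=env.state();r=s['ee_rot'];p=s['ee_pos']
print('t%.2f p[%.1f %.1f %.1f] yaw%.2f rp[%.1f %.1f] q6 %.1f F[%.1f %.1f %.1f] T[%.3f %.3f %.3f] w%.1f'%(s['time_s'],*p,r[2]%360,r[0],r[1],s['qpos'][5],*s['force'],*s['torque'],s['gripper_width']))
E
python3 -m handwheel '[{"gripper":100,"travel":[-0.0325,-0.021,0],"twist":0},{"gripper":100,"travel":[-0.0325,-0.021,0],"twist":0},{"gripper":100,"travel":[-0.0325,-0.021,0],"twist":0},{"gripper":100,"travel":[-0.0325,-0.021,0],"twist":0}]' 40
python3 -m handwheel '[{"gripper":100,"travel":[-0.0325,-0.021,0],"twist":0},{"gripper":100,"travel":[-0.0325,-0.021,0],"twist":0},{"gripper":100,"travel":[-0.0325,-0.021,0],"twist":0},{"gripper":100,"travel":[-0.0325,-0.021,0],"twist":0}]' 40
python3 -m handwheel '[{"gripper":100,"travel":[-0.0325,-0.021,0],"twist":0},{"gripper":100,"travel":[-0.0325,-0.021,0],"twist":0},{"gripper":100,"travel":[-0.0325,-0.021,0],"twist":0},{"gripper":100,"travel":[-0.0325,-0.021,0],"twist":0}]' 40
python3 -m handwheel '[{"gripper":100,"travel":[0,0,0],"twist":-0.116},{"gripper":100,"travel":[0,0,0],"twist":-0.116},{"gripper":100,"travel":[0,0,0],"twist":-0.116},{"gripper":100,"travel":[0,0,0],"twist":0},{"gripper":100,"travel":[0,0,0],"twist":0}]' 40
python3 s.py
```

```text
time_s: 1.63
ee_pos: [290.1, 416.0, 404.8]
ee_rot: [180.0, 0.0, 160.1]
force: [0.5, 0.4, -0.2]
gripper_width: 91.3
time_s: 1.97
ee_pos: [383.8, 292.3, 405.0]
ee_rot: [180.0, 0.0, 160.1]
force: [0.6, -0.0, 0.4]
gripper_width: 91.3
time_s: 2.3
ee_pos: [477.5, 168.9, 405.0]
ee_rot: [180.0, 0.0, 160.1]
force: [0.8, 0.1, -0.1]
gripper_width: 91.2
time_s: 2.72
ee_pos: [476.7, 170.7, 404.8]
ee_rot: [180.0, 0.0, 179.8]
force: [0.2, 0.4, 0.0]
gripper_width: 90.7
t2.72 p[476.7 170.7 404.8] yaw179.83 rp[180.0 0.0] q6 -71.4 F[0.2 0.4 0.0] T[-0.032 0.010 0.005] w90.7
```

```bash
python3 -m handwheel '[{"gripper":100,"travel":[0,0,0.03],"twist":0},{"gripper":100,"travel":[0,0,0.03],"twist":0},{"gripper":100,"travel":[0,0,0.03],"twist":0},{"gripper":100,"travel":[0,0,0.01],"twist":0},{"gripper":100,"travel":[0,0,0],"twist":0}]' 40 >/dev/null
python3 s.py
python3 - <<'E'
from h import *
s=env.state();p=s['ee_pos'];out=[]
for c in('top','side'):
    f=env.grab_frame(c);u=proj(f,(475.7,171.2,115)).astype(int);im=f['frame'][:,:,::-1]
    m=env.pinpoint(c,'dial_grip');print(c,[(world(f,k['uv'],111).round(1),round(k['confidence'],2)) for k in m[:2]])
    x,y=u-40;cr=cv2.resize(im[y:y+80,x:x+80],(400,400),interpolation=cv2.INTER_CUBIC)
    for q in((475.7,171.2,123),(p[0],p[1],p[2]-191)):
        v=(proj(f,q)-(x,y)+.5)*5;cv2.drawMarker(cr,tuple(int(i) for i in v),(0,0,255),0,14,1)
    out.append(cr)
cv2.imwrite('pics/v3.png',np.hstack(out))
E
```

```text
t3.13 p[475.9 170.7 302.5] yaw179.94 rp[-179.9 -0.3] q6 -71.5 F[0.4 0.3 -0.5] T[0.026 0.050 0.005] w91.1
top []
side [(array([470.1, 158.9, 111. ]), 0.4)]
```

View pics/v3.png

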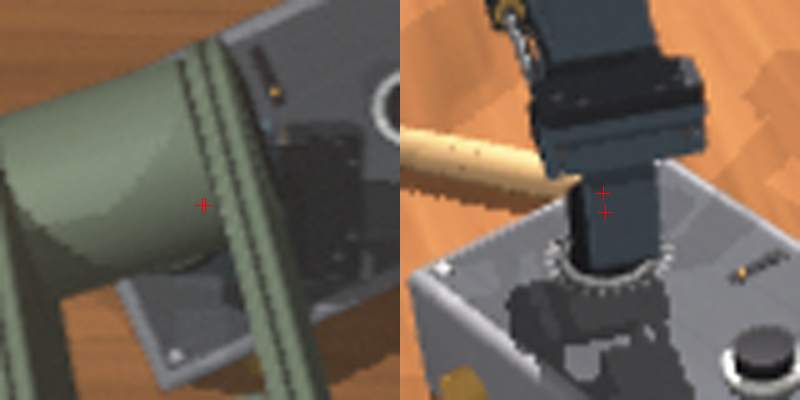

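The top view is hidden by the arm. In the side view the near finger stands in front of the dial at about crop (620,215), which fits the estimate. I'll lower and close lightly.

```bash
python3 -m handwheel '[{"gripper":100,"travel":[0,0,0.0195],"twist":0},{"gripper":100,"travel":[0,0,0],"twist":0}]' 5 >/dev/null;python3 s.py
for i in 1 2 3 4; do :; done
python3 -m handwheel '[{"gripper":0,"travel":[0,0,0],"twist":0},{"gripper":0,"travel":[0,0,0],"twist":0},{"gripper":0,"travel":[0,0,0],"twist":0}]' 5 >/dev/null;python3 s.py
python3 -m handwheel '[{"gripper":0,"travel":[0,0,0],"twist":0},{"gripper":0,"travel":[0,0,0],"twist":0},{"gripper":0,"travel":[0,0,0],"twist":0}]' 5 >/dev/null;python3 s.py
python3 -m handwheel '[{"gripper":0,"travel":[0,0,0],"twist":0},{"gripper":0,"travel":[0,0,0],"twist":0},{"gripper":0,"travel":[0,0,0],"twist":0}]' 5 >/dev/null;python3 s.py
```

```text
t3.50 p[476.4 170.7 284.9] yaw179.99 rp[-180.0 -0.1] q6 -71.6 F[-0.5 -0.0 -0.3] T[-0.004 0.073 -0.029] w91.3
t3.75 p[477.1 170.9 286.4] yaw180.01 rp[180.0 0.1] q6 -71.6 F[-0.3 0.7 0.5] T[0.014 -0.002 -0.011] w74.1
t4.00 p[476.8 170.8 285.6] yaw180.01 rp[180.0 0.0] q6 -71.6 F[-0.0 0.9 0.6] T[-0.006 -0.004 -0.036] w54.0
t4.25 p[477.0 171.7 285.5] yaw179.90 rp[179.8 0.1] q6 -71.6 F[-0.6 6.3 -3.0] T[1.059 0.124 -0.004] w36.1
```

```bash
python3 -m handwheel '[{"gripper":0,"travel":[0,0.001,0],"twist":0},{"gripper":0,"travel":[0,0,0],"twist":0},{"gripper":0,"travel":[0,0,0],"twist":0}]' 5 >/dev/null;python3 s.py
python3 -m handwheel '[{"gripper":0,"travel":[0,0.0005,0],"twist":0},{"gripper":0,"travel":[0,0,0],"twist":0}]' 10 >/dev/null;python3 s.py
```

```text
t4.50 p[476.9 172.3 285.4] yaw179.98 rp[179.9 0.0] q6 -71.5 F[0.4 5.4 0.8] T[0.988 0.031 0.005] w36.1
t4.67 p[476.9 172.5 285.4] yaw180.00 rp[179.9 0.0] q6 -71.5 F[0.5 4.5 -0.5] T[0.877 -0.040 0.021] w35.6
```

```bash
python3 -m handwheel '[{"gripper":0,"travel":[0,0.001,0],"twist":0},{"gripper":0,"travel":[0,0,0],"twist":0},{"gripper":0,"travel":[0,0,0],"twist":0}]' 10 >/dev/null;python3 s.py
python3 -m handwheel '[{"gripper":0,"travel":[0,0.0005,0],"twist":0},{"gripper":0,"travel":[0,0,0],"twist":0},{"gripper":0,"travel":[0,0,0],"twist":0}]' 20 >/dev/null;python3 s.py
python3 -m handwheel '[{"gripper":0,"travel":[0,0,0],"twist":0},{"gripper":0,"travel":[0,0,0],"twist":0},{"gripper":0,"travel":[0,0,0],"twist":0}]' 40 >/dev/null;python3 s.py
```

```text
t4.92 p[476.9 173.0 285.4] yaw180.03 rp[-180.0 0.0] q6 -71.3 F[1.4 1.3 0.9] T[0.228 -0.234 -0.031] w35.9
t5.17 p[476.9 173.3 285.4] yaw180.04 rp[-179.9 0.0] q6 -71.3 F[2.0 -1.6 1.8] T[-0.413 -0.314 -0.026] w35.4
t5.42 p[476.9 173.3 285.4] yaw180.04 rp[-179.9 0.0] q6 -71.3 F[2.0 -4.4 3.5] T[-0.862 -0.467 0.021] w35.1
```

```bash
python3 -m handwheel '[{"gripper":0,"travel":[-0.0003,-0.0006,0],"twist":0},{"gripper":0,"travel":[0,0,0],"twist":0}]' 40 >/dev/null;python3 s.py
python3 -m handwheel '[{"gripper":0,"travel":[0,0,0],"twist":0.04},{"gripper":0,"travel":[0,0,0],"twist":0}]' 40 >/dev/null;python3 s.py
python3 -m handwheel '[{"gripper":0,"travel":[0,0,0],"twist":0.04},{"gripper":0,"travel":[0,0,0],"twist":0}]' 40 >/dev/null;python3 s.py
python3 -m handwheel '[{"gripper":0,"travel":[0,0,0],"twist":0.04},{"gripper":0,"travel":[0,0,0],"twist":0}]' 40 >/dev/null;python3 s.py
```

```text
t5.58 p[477.0 173.0 285.4] yaw180.00 rp[180.0 -0.0] q6 -71.4 F[0.4 -2.7 4.1] T[-0.648 -0.211 0.014] w35.4
t5.75 p[477.0 173.1 285.4] yaw177.69 rp[-180.0 0.0] q6 -69.0 F[0.7 -3.0 4.1] T[-0.681 -0.201 -0.006] w35.3
t5.92 p[477.0 173.1 285.4] yaw175.45 rp[-180.0 -0.0] q6 -66.8 F[1.9 -3.3 4.0] T[-0.664 -0.206 -0.020] w35.3
t6.08 p[477.0 173.1 285.3] yaw173.18 rp[-180.0 -0.0] q6 -64.5 F[1.3 -3.3 4.6] T[-0.811 -0.160 0.063] w35.2
```

```bash
python3 -m handwheel '[{"gripper":0,"travel":[-0.0002,-0.0005,0],"twist":0.04},{"gripper":0,"travel":[0,0,0],"twist":0}]' 40 >/dev/null;python3 s.py
python3 -m handwheel '[{"gripper":0,"travel":[0,0,0],"twist":0.04},{"gripper":0,"travel":[0,0,0],"twist":0}]' 40 >/dev/null;python3 s.py
python3 -m handwheel '[{"gripper":0,"travel":[0,0,0],"twist":0.04},{"gripper":0,"travel":[0,0,0],"twist":0}]' 40 >/dev/null;python3 s.py
python3 -m handwheel '[{"gripper":0,"travel":[0,0,0],"twist":0.04},{"gripper":0,"travel":[0,0,0],"twist":0}]' 40 >/dev/null;python3 s.py
python3 -m handwheel '[{"gripper":0,"travel":[0,0,0],"twist":0.04},{"gripper":0,"travel":[0,0,0],"twist":0}]' 40 >/dev/null;python3 s.py
```

```text
t6.25 p[477.1 172.8 285.3] yaw170.89 rp[180.0 -0.0] q6 -62.3 F[0.2 -0.9 5.1] T[-0.341 -0.089 0.024] w35.3
t6.42 p[477.1 172.8 285.4] yaw168.62 rp[180.0 -0.0] q6 -60.0 F[-0.1 -1.1 6.0] T[-0.356 -0.010 0.032] w35.3
t6.58 p[477.1 172.8 285.3] yaw166.33 rp[180.0 -0.0] q6 -57.8 F[0.1 -1.1 5.6] T[-0.295 -0.062 -0.035] w35.4
t6.75 p[477.1 172.8 285.4] yaw164.04 rp[180.0 -0.0] q6 -55.5 F[-0.1 -0.8 5.1] T[-0.340 -0.039 0.062] w35.3
t6.92 p[477.1 172.8 285.3] yaw161.75 rp[180.0 -0.0] q6 -53.2 F[0.5 -0.9 5.5] T[-0.308 -0.005 -0.023] w35.2
```

```bash
python3 -m handwheel '[{"gripper":0,"travel":[0,0,0],"twist":0.04},{"gripper":0,"travel":[0,0,0],"twist":0}]' 40 >/dev/null;python3 s.py
python3 -m handwheel '[{"gripper":0,"travel":[0,0,0],"twist":0.04},{"gripper":0,"travel":[0,0,0],"twist":0}]' 40 >/dev/null;python3 s.py
python3 -m handwheel '[{"gripper":0,"travel":[0,0,0],"twist":0.04},{"gripper":0,"travel":[0,0,0],"twist":0}]' 40 >/dev/null;python3 s.py
python3 -m handwheel '[{"gripper":0,"travel":[0,0,0],"twist":0.04},{"gripper":0,"travel":[0,0,0],"twist":0}]' 40 >/dev/null;python3 s.py
python3 -m handwheel '[{"gripper":0,"travel":[0,0,0],"twist":0.04},{"gripper":0,"travel":[0,0,0],"twist":0}]' 40 >/dev/null;python3 s.py
```

```text
t7.08 p[477.1 172.8 285.3] yaw159.46 rp[180.0 -0.0] q6 -50.9 F[0.7 -1.0 4.4] T[-0.353 0.004 0.031] w35.0
t7.25 p[477.1 172.8 285.4] yaw157.17 rp[180.0 -0.0] q6 -48.6 F[0.5 -1.2 5.0] T[-0.328 0.047 0.002] w35.4
t7.42 p[477.0 172.9 285.3] yaw154.93 rp[180.0 -0.0] q6 -46.3 F[0.2 -0.8 5.9] T[-0.278 0.017 0.194] w35.3
t7.58 p[477.0 172.9 285.4] yaw152.68 rp[180.0 -0.0] q6 -44.1 F[0.4 -0.9 5.7] T[-0.236 0.052 0.439] w35.2
t7.75 p[477.0 173.0 285.3] yaw150.43 rp[180.0 -0.0] q6 -41.8 F[0.1 -0.2 6.2] T[-0.212 0.065 0.591] w35.1
```

Pick-up of the wheel felt at a yaw of about 155.5. I'm counting clicks from here.

```bash
python3 -m handwheel '[{"gripper":0,"travel":[0,0,0],"twist":0.04},{"gripper":0,"travel":[0,0,0],"twist":0}]' 40 >/dev/null;python3 s.py
python3 -m handwheel '[{"gripper":0,"travel":[0,0,0],"twist":0.04},{"gripper":0,"travel":[0,0,0],"twist":0}]' 40 >/dev/null;python3 s.py
python3 -m handwheel '[{"gripper":0,"travel":[0,0,0],"twist":0.04},{"gripper":0,"travel":[0,0,0],"twist":0}]' 40 >/dev/null;python3 s.py
python3 -m handwheel '[{"gripper":0,"travel":[0,0,0],"twist":0.04},{"gripper":0,"travel":[0,0,0],"twist":0}]' 40 >/dev/null;python3 s.py
python3 -m handwheel '[{"gripper":0,"travel":[0,0,0],"twist":0.04},{"gripper":0,"travel":[0,0,0],"twist":0}]' 40 >/dev/null;python3 s.py
python3 -m handwheel '[{"gripper":0,"travel":[0,0,0],"twist":0.04},{"gripper":0,"travel":[0,0,0],"twist":0}]' 40 >/dev/null;python3 s.py
python3 -m handwheel '[{"gripper":0,"travel":[0,0,0],"twist":0.04},{"gripper":0,"travel":[0,0,0],"twist":0}]' 40 >/dev/null;python3 s.py
```

```text
t7.92 p[477.0 172.8 285.3] yaw148.01 rp[180.0 -0.0] q6 -39.4 F[0.6 -1.2 5.0] T[-0.362 0.019 0.034] w35.4
t8.08 p[477.0 172.8 285.3] yaw145.71 rp[180.0 -0.0] q6 -37.1 F[0.3 -0.6 5.3] T[-0.406 0.032 -0.056] w34.9
t8.25 p[477.0 172.8 285.3] yaw143.41 rp[180.0 -0.0] q6 -34.8 F[0.2 -1.8 5.4] T[-0.368 0.018 0.009] w35.4
t8.42 p[477.0 172.8 285.3] yaw141.14 rp[180.0 -0.0] q6 -32.6 F[0.3 -0.8 4.8] T[-0.337 0.090 0.026] w35.2
t8.58 p[477.0 172.9 285.3] yaw138.91 rp[180.0 -0.0] q6 -30.3 F[0.2 -0.9 6.0] T[-0.368 0.042 0.300] w35.0
t8.75 p[477.0 172.9 285.3] yaw136.65 rp[-180.0 -0.0] q6 -28.0 F[-0.5 -1.5 5.6] T[-0.291 0.086 0.444] w35.3
t8.92 p[477.0 172.9 285.3] yaw134.29 rp[-180.0 -0.0] q6 -25.7 F[0.1 -0.3 5.1] T[-0.411 0.069 -0.031] w35.0
```

```bash
python3 -m handwheel '[{"gripper":0,"travel":[0,0,0],"twist":0.04},{"gripper":0,"travel":[0,0,0],"twist":0}]' 40 >/dev/null;python3 s.py
python3 -m handwheel '[{"gripper":0,"travel":[0,0,0],"twist":0.04},{"gripper":0,"travel":[0,0,0],"twist":0}]' 40 >/dev/null;python3 s.py
python3 -m handwheel '[{"gripper":0,"travel":[0,0,0],"twist":0.04},{"gripper":0,"travel":[0,0,0],"twist":0}]' 40 >/dev/null;python3 s.py
python3 -m handwheel '[{"gripper":0,"travel":[0,0,0],"twist":0.04},{"gripper":0,"travel":[0,0,0],"twist":0}]' 40 >/dev/null;python3 s.py
python3 -m handwheel '[{"gripper":0,"travel":[0,0,0],"twist":0.04},{"gripper":0,"travel":[0,0,0],"twist":0}]' 40 >/dev/null;python3 s.py
python3 -m handwheel '[{"gripper":0,"travel":[0,0,0],"twist":0.04},{"gripper":0,"travel":[0,0,0],"twist":0}]' 40 >/dev/null;python3 s.py
python3 -m handwheel '[{"gripper":0,"travel":[0,0,0],"twist":0.04},{"gripper":0,"travel":[0,0,0],"twist":0}]' 40 >/dev/null;python3 s.py
python3 -m handwheel '[{"gripper":0,"travel":[0,0,0],"twist":0.04},{"gripper":0,"travel":[0,0,0],"twist":0}]' 40 >/dev/null;python3 s.py
python3 -m handwheel '[{"gripper":0,"travel":[0,0,0],"twist":0.04},{"gripper":0,"travel":[0,0,0],"twist":0}]' 40 >/dev/null;python3 s.py
python3 -m handwheel '[{"gripper":0,"travel":[0,0,0],"twist":0.04},{"gripper":0,"travel":[0,0,0],"twist":0}]' 40 >/dev/null;python3 s.py
python3 -m handwheel '[{"gripper":0,"travel":[0,0,0],"twist":0.04},{"gripper":0,"travel":[0,0,0],"twist":0}]' 40 >/dev/null;python3 s.py
python3 -m handwheel '[{"gripper":0,"travel":[0,0,0],"twist":0.04},{"gripper":0,"travel":[0,0,0],"twist":0}]' 40 >/dev/null;python3 s.py
python3 -m handwheel '[{"gripper":0,"travel":[0,0,0],"twist":0.04},{"gripper":0,"travel":[0,0,0],"twist":0}]' 40 >/dev/null;python3 s.py
```

```text
t9.08 p[477.0 172.8 285.3] yaw131.96 rp[-180.0 -0.0] q6 -23.4 F[-0.5 -1.7 5.4] T[-0.373 0.079 0.032] w35.4
t9.25 p[477.0 172.8 285.3] yaw129.67 rp[-180.0 -0.0] q6 -21.1 F[-0.2 -1.4 5.3] T[-0.412 0.066 0.022] w35.1
t9.42 p[477.0 172.8 285.4] yaw127.38 rp[-180.0 -0.0] q6 -18.8 F[-0.1 -0.2 6.1] T[-0.334 0.044 0.008] w35.4
t9.58 p[476.9 172.8 285.4] yaw125.13 rp[-180.0 -0.0] q6 -16.5 F[-1.7 -1.0 5.4] T[-0.321 0.067 0.129] w35.3
t9.75 p[476.9 172.9 285.4] yaw122.89 rp[-180.0 -0.0] q6 -14.3 F[-0.4 -1.4 5.8] T[-0.281 0.143 0.357] w35.4
t9.92 p[476.9 173.0 285.4] yaw120.65 rp[-180.0 -0.0] q6 -12.0 F[-0.4 -0.7 5.3] T[-0.230 0.156 0.632] w34.9
t10.08 p[476.9 173.0 285.4] yaw118.40 rp[-180.0 -0.0] q6 -9.8 F[0.3 -0.7 5.7] T[-0.250 0.169 0.770] w35.4
t10.25 p[477.0 172.9 285.4] yaw115.94 rp[-180.0 -0.0] q6 -7.3 F[0.0 -0.9 5.5] T[-0.333 0.134 -0.018] w35.3
t10.42 p[477.0 172.8 285.3] yaw113.63 rp[-180.0 -0.0] q6 -5.1 F[0.4 -0.9 6.5] T[-0.383 0.065 0.065] w35.1
t10.58 p[477.0 172.8 285.3] yaw111.35 rp[-180.0 -0.0] q6 -2.8 F[-0.4 -0.9 5.0] T[-0.381 0.114 0.029] w35.3
t10.75 p[476.9 172.9 285.3] yaw109.11 rp[-180.0 -0.0] q6 -0.5 F[-0.0 -1.0 5.5] T[-0.291 0.117 0.308] w35.2
t10.92 p[476.9 172.9 285.3] yaw106.87 rp[-180.0 -0.0] q6 1.7 F[-0.7 -1.9 6.0] T[-0.241 0.147 0.518] w35.3
t11.08 p[476.9 173.0 285.4] yaw104.63 rp[-180.0 -0.0] q6 4.0 F[0.0 -0.9 6.8] T[-0.149 0.199 0.805] w35.4
```

```bash
python3 -m handwheel '[{"gripper":0,"travel":[0,0,0],"twist":0.04},{"gripper":0,"travel":[0,0,0],"twist":0}]' 40 >/dev/null;python3 s.py
python3 -m handwheel '[{"gripper":0,"travel":[0,0,0],"twist":0.04},{"gripper":0,"travel":[0,0,0],"twist":0}]' 40 >/dev/null;python3 s.py
python3 -m handwheel '[{"gripper":0,"travel":[0,0,0],"twist":0.04},{"gripper":0,"travel":[0,0,0],"twist":0}]' 40 >/dev/null;python3 s.py
python3 -m handwheel '[{"gripper":0,"travel":[0,0,0],"twist":0.04},{"gripper":0,"travel":[0,0,0],"twist":0}]' 40 >/dev/null;python3 s.py
python3 -m handwheel '[{"gripper":0,"travel":[0,0,0],"twist":0.04},{"gripper":0,"travel":[0,0,0],"twist":0}]' 40 >/dev/null;python3 s.py
python3 -m handwheel '[{"gripper":0,"travel":[0,0,0],"twist":0.04},{"gripper":0,"travel":[0,0,0],"twist":0}]' 40 >/dev/null;python3 s.py
python3 -m handwheel '[{"gripper":0,"travel":[0,0,0],"twist":0.04},{"gripper":0,"travel":[0,0,0],"twist":0}]' 40 >/dev/null;python3 s.py
```

```text
t11.25 p[476.9 173.0 285.4] yaw102.38 rp[-180.0 -0.0] q6 6.2 F[-1.2 -0.9 5.3] T[-0.107 0.191 0.937] w35.1
t11.42 p[477.0 172.8 285.3] yaw99.96 rp[-180.0 0.0] q6 8.7 F[0.4 -2.5 4.9] T[-0.543 0.052 0.021] w35.3
t11.58 p[477.0 172.7 285.4] yaw97.60 rp[-180.0 -0.0] q6 11.0 F[-0.5 -2.0 6.0] T[-0.508 0.091 0.043] w35.4
t11.75 p[477.0 172.7 285.4] yaw95.32 rp[-180.0 -0.0] q6 13.3 F[0.2 -1.4 6.2] T[-0.490 0.109 0.101] w35.0
t11.92 p[477.0 172.7 285.4] yaw93.08 rp[-180.0 -0.0] q6 15.5 F[-0.6 -2.2 5.9] T[-0.428 0.154 0.272] w35.2
t12.08 p[476.9 172.8 285.4] yaw90.84 rp[-180.0 0.0] q6 17.8 F[-0.0 -1.5 5.5] T[-0.368 0.180 0.504] w35.5
t12.25 p[476.9 172.9 285.4] yaw88.60 rp[-180.0 0.0] q6 20.0 F[-0.8 -1.3 6.7] T[-0.296 0.171 0.748] w35.1
```

```bash
python3 -m handwheel '[{"gripper":0,"travel":[0,0,0],"twist":0.03},{"gripper":0,"travel":[0,0,0],"twist":0}]' 40 >/dev/null;python3 s.py
python3 -m handwheel '[{"gripper":0,"travel":[0,0,0],"twist":0.03},{"gripper":0,"travel":[0,0,0],"twist":0}]' 40 >/dev/null;python3 s.py
python3 -m handwheel '[{"gripper":0,"travel":[0,0,0],"twist":0.03},{"gripper":0,"travel":[0,0,0],"twist":0}]' 40 >/dev/null;python3 s.py
python3 -m handwheel '[{"gripper":0,"travel":[0,0,0],"twist":0.03},{"gripper":0,"travel":[0,0,0],"twist":0}]' 40 >/dev/null;python3 s.py
```

```text
t12.42 p[476.8 172.9 285.3] yaw86.92 rp[-180.0 0.0] q6 21.7 F[-1.0 -1.1 5.5] T[-0.333 0.185 0.938] w35.2
t12.58 p[476.9 172.9 285.3] yaw85.22 rp[-180.0 0.0] q6 23.4 F[0.1 -1.5 5.1] T[-0.278 0.129 0.891] w35.2
t12.75 p[476.9 172.7 285.4] yaw83.29 rp[-180.0 0.0] q6 25.3 F[-1.1 -2.2 5.1] T[-0.528 0.139 -0.044] w35.4
t12.92 p[476.9 172.7 285.4] yaw81.56 rp[-180.0 -0.0] q6 27.0 F[-0.7 -1.8 5.2] T[-0.521 0.134 0.032] w35.3
```

```bash
python3 -m handwheel '[{"gripper":0,"travel":[0,0,0],"twist":0.03},{"gripper":0,"travel":[0,0,0],"twist":0}]' 40 >/dev/null;python3 s.py
python3 -m handwheel '[{"gripper":0,"travel":[0,0,0],"twist":0.03},{"gripper":0,"travel":[0,0,0],"twist":0}]' 40 >/dev/null;python3 s.py
python3 -m handwheel '[{"gripper":0,"travel":[0,0,0],"twist":0.03},{"gripper":0,"travel":[0,0,0],"twist":0}]' 40 >/dev/null;python3 s.py
python3 -m handwheel '[{"gripper":0,"travel":[0,0,0],"twist":0.03},{"gripper":0,"travel":[0,0,0],"twist":0}]' 40 >/dev/null;python3 s.py
```

```text
t13.08 p[476.9 172.7 285.4] yaw79.87 rp[-180.0 0.0] q6 28.7 F[-0.1 -1.4 6.5] T[-0.497 0.194 0.118] w35.4
t13.25 p[476.8 172.7 285.4] yaw78.20 rp[-180.0 0.0] q6 30.4 F[-0.7 -1.4 6.7] T[-0.421 0.220 0.310] w35.2
t13.42 p[476.8 172.8 285.4] yaw76.51 rp[-180.0 0.0] q6 32.1 F[-0.8 -0.9 6.4] T[-0.370 0.210 0.467] w35.1
t13.58 p[476.8 172.8 285.4] yaw74.83 rp[-180.0 0.0] q6 33.8 F[-0.6 -0.4 6.2] T[-0.336 0.232 0.603] w35.3
```

```bash
python3 -m handwheel '[{"gripper":0,"travel":[0,0,0],"twist":0.03},{"gripper":0,"travel":[0,0,0],"twist":0}]' 40 >/dev/null;python3 s.py
python3 -m handwheel '[{"gripper":0,"travel":[0,0,0],"twist":0.02},{"gripper":0,"travel":[0,0,0],"twist":0}]' 40 >/dev/null;python3 s.py
```

```text
t13.75 p[476.8 172.9 285.3] yaw73.15 rp[-180.0 0.0] q6 35.5 F[0.2 -0.7 6.3] T[-0.293 0.264 0.770] w35.4
t13.92 p[476.8 172.9 285.3] yaw72.03 rp[-180.0 0.0] q6 36.6 F[-1.2 -1.0 5.5] T[-0.258 0.284 0.814] w35.2
```

```bash
python3 -m handwheel '[{"gripper":0,"travel":[0,0,0],"twist":0.02},{"gripper":0,"travel":[0,0,0],"twist":0}]' 40 >/dev/null;python3 s.py
```

```text
t14.08 p[476.8 173.0 285.3] yaw70.90 rp[-180.0 0.0] q6 37.7 F[0.3 -1.8 5.2] T[-0.192 0.253 0.899] w35.2
```

```bash
python3 -m handwheel '[{"gripper":0,"travel":[0,0,0],"twist":0.02},{"gripper":0,"travel":[0,0,0],"twist":0}]' 40 >/dev/null;python3 s.py
```

```text
t14.25 p[476.8 172.7 285.4] yaw69.57 rp[-180.0 0.0] q6 39.0 F[-0.8 -2.2 6.2] T[-0.492 0.174 0.011] w35.4
```

Sixth snap felt. Releasing, then lifting straight up.

```bash
python3 -m handwheel '[{"gripper":60,"travel":[0,0,0],"twist":0},{"gripper":100,"travel":[0,0,0],"twist":0},{"gripper":100,"travel":[0,0,0],"twist":0},{"gripper":100,"travel":[0,0,0],"twist":0},{"gripper":100,"travel":[0,0,0],"twist":0}]' 20 >/dev/null;python3 s.py
python3 -m handwheel '[{"gripper":100,"travel":[0,0,-0.03],"twist":0},{"gripper":100,"travel":[0,0,-0.04],"twist":0},{"gripper":100,"travel":[0,0,-0.04],"twist":0},{"gripper":100,"travel":[0,0,0],"twist":0}]' 20 >/dev/null;python3 s.py
```

```text
t14.67 p[477.0 172.7 284.9] yaw69.46 rp[-179.9 0.0] q6 39.1 F[0.5 -0.8 -0.3] T[-0.038 0.069 -0.039] w65.8
t15.00 p[478.7 173.2 402.8] yaw69.45 rp[179.3 -0.6] q6 39.1 F[0.8 0.2 0.3] T[0.050 0.035 0.010] w90.4
```

```bash
python3 -m handwheel '[{"gripper":0,"travel":[0.018,-0.037,0],"twist":0},{"gripper":0,"travel":[0.018,-0.037,0],"twist":0},{"gripper":0,"travel":[0.018,-0.037,0],"twist":0},{"gripper":0,"travel":[0.018,-0.037,0],"twist":0},{"gripper":0,"travel":[0.018,-0.037,0],"twist":0}]' 20 >/dev/null;
python3 -m handwheel '[{"gripper":0,"travel":[0,0,0],"twist":0},{"gripper":0,"travel":[0,0,0],"twist":0}]' 20 >/dev/null;python3 s.py
python3 - <<'E'
from h import *
o=[]
f=save('top','top2.png');save('side','side2.png')
a0=cv2.imread('pics/top0.png');a=cv2.imread('pics/top2.png')
x,y=160,185
for im in(a0,a):o.append(cv2.resize(im[220:265,183:228],(400,400),interpolation=cv2.INTER_CUBIC))
b0=cv2.imread('pics/side0.png');b=cv2.imread('pics/side2.png')
o2=[cv2.resize(im[150:190,165:225],(400,200),interpolation=cv2.INTER_CUBIC) for im in(b0,b)]
cv2.imwrite('pics/v4.png',np.vstack([np.hstack(o),np.hstack(o2)]))
# pin shift by subpixel centroid of brass
for n0,n1,c in((a0,a,(210,205,228,225)),(b0,b,(205,165,235,195))):
    u0,v0,u1,v1=c
    for im in(n0,n1):
        p=im[v0:v1,u0:u1].astype(float);w=np.clip(p[...,2]-p[...,0]-25,0,None);yy,xx=np.mgrid[v0:v1,u0:u1]
        print((w*xx).sum()/w.sum(),(w*yy).sum()/w.sum(),w.sum())
E
```

```text
t15.58 p[334.2 323.1 395.1] yaw69.71 rp[180.0 0.0] q6 62.9 F[0.1 -0.2 0.8] T[-0.145 0.072 0.001] w47.2
213.5773672055427 209.5635103926097 433.0
212.90625 208.25480769230768 416.0
225.7210618515025 170.16969860306338 22263.0
225.67873655100894 170.21682582206282 23143.0
```

View pics/v4.png

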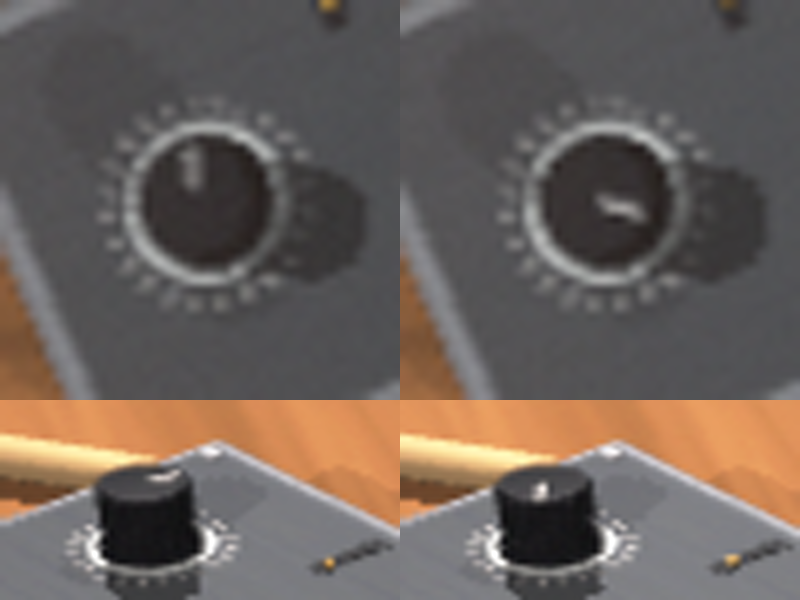

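Run:
```python
from h import *
A=[cv2.imread(f'pics/top{i}.png').astype(float) for i in(0,2)];B=[cv2.imread(f'pics/side{i}.png').astype(float) for i in(0,2)]
for nm,I,(cx,cy),fc in(('top',A,(219.7,219.5),'top'),('side',B,(214,174.5),'side')):
    f=env.grab_frame(fc);p=world(f,(cx,cy),81)
    e=np.array([np.cos(.441),np.sin(.441),0]);print(nm,p.round(1),'px per mm',(proj(f,p+e)-proj(f,p)).round(3))
    x,y=int(round(cx)),int(round(cy));C=[]
    for im in I:
        q=im[y-4:y+5,x-4:x+5];w=np.clip(q[...,2]-q[...,0]-8,0,None);yy,xx=np.mgrid[y-4:y+5,x-4:x+5];C.append(np.array([(w*xx).sum(),(w*yy).sum()])/w.sum());print(w.astype(int).max(1),w.astype(int).max(0),C[-1].round(2))
    print(C[1]-C[0])
```

```text
top [540.8 135.8  81. ] px per mm [-0.149 -0.326]
[ 0  0  0 32 77  8  0  0  0] [ 0  0  0 77 64  4  0  0  0] [219.47 219.83]
[ 0  0 15 61 32  0  0  0  0] [ 0  0  8 61 38  0  0  0  0] [219.32 219.18]
[-0.14829981 -0.65358698]
side [546.5 169.6  81. ] px per mm [ 0.288 -0.156]
[115  41   0   0   0   0   0   0   0] [  0   0   0   0   0   0  11  91 115] [217.56 170.17]
[120  43   0   0   0   0   0   0   0] [  0   0   0   0   0   0  11  95 120] [217.56 170.17]
[0.00326797 0.00053527]
```

```bash
python3 - <<'E'
from h import *
B=[cv2.imread(f'pics/side{i}.png').astype(float) for i in(0,2)]
x,y=215,182;f=env.grab_frame('side');p=world(f,(x,y),81);e=np.array([np.cos(.441),np.sin(.441),0]);d=proj(f,p+e)-proj(f,p);C=[]
for im in B:
    q=im[y-4:y+5,x-5:x+6];w=np.clip(q[...,2]-q[...,0]-8,0,None);yy,xx=np.mgrid[y-4:y+5,x-5:x+6];C.append(np.array([(w*xx).sum(),(w*yy).sum()])/w.sum());print(w.astype(int).max(1),w.astype(int).max(0),C[-1].round(2))
print(C[1]-C[0],d,(C[1]-C[0])@d/(d@d))
E
python3 s.py
```

```text
[  0   0   0  30 120  53   0   0   0] [  0   0   0  25 120   2   0   0   0   0   0] [213.89 182.11]
[ 0  0  0 85 76 11  0  0  0] [ 0  0  0  4 85 79  0  0  0  0  0] [214.41 181.5 ]
[ 0.51876186 -0.6061405 ] [ 0.29425425 -0.16272608] 2.222456015168587
t15.83 p[336.5 321.0 395.1] yaw69.30 rp[180.0 0.0] q6 62.9 F[0.0 -0.3 -0.0] T[-0.084 0.057 0.031] w27.4
```

The brass-pin shift comes out between 1.8 and 2.2 mm in the two views. It is sub-pixel noise, consistent only in direction. The picture shows the pointer turned about 115° clockwise, so the cap did not slip. On to the button with the fingers shut.

```bash
python3 -m handwheel '[{"gripper":0,"travel":[-0.022,0.0342,0],"twist":0},{"gripper":0,"travel":[-0.022,0.0342,0],"twist":0},{"gripper":0,"travel":[-0.022,0.0342,0],"twist":0},{"gripper":0,"travel":[-0.022,0.0342,0],"twist":0}]' 20 >/dev/null
python3 -m handwheel '[{"gripper":0,"travel":[-0.022,0.0342,0],"twist":0},{"gripper":0,"travel":[-0.022,0.0342,0],"twist":0},{"gripper":0,"travel":[-0.022,0.0342,0],"twist":0},{"gripper":0,"travel":[-0.022,0.0342,0],"twist":0},{"gripper":0,"travel":[0,0,0],"twist":0}]' 20 >/dev/null;python3 s.py
python3 -m handwheel '[{"gripper":0,"travel":[0,0,0.03],"twist":0},{"gripper":0,"travel":[0,0,0.03],"twist":0},{"gripper":0,"travel":[0,0,0.025],"twist":0},{"gripper":0,"travel":[0,0,0],"twist":0},{"gripper":0,"travel":[0,0,0],"twist":0}]' 20 >/dev/null;python3 s.py
python3 - <<'E'
from h import *
f=save('side','side3.png');im=cv2.imread('pics/side3.png')
u=proj(f,(530,60,96)).astype(int);x,y=u-40
cv2.imwrite('pics/v5.png',cv2.resize(im[y:y+70,x:x+80],(640,560),interpolation=cv2.INTER_CUBIC))
E
```

```text
t16.58 p[533.6 54.7 394.9] yaw68.96 rp[179.8 0.1] q6 25.8 F[0.7 0.7 0.5] T[-0.140 0.036 -0.034] w0.6
t17.00 p[529.8 60.2 309.5] yaw69.34 rp[-179.9 0.1] q6 25.9 F[0.0 -0.5 -0.2] T[-0.004 0.088 0.024] w0.5
```

View pics/v5.png

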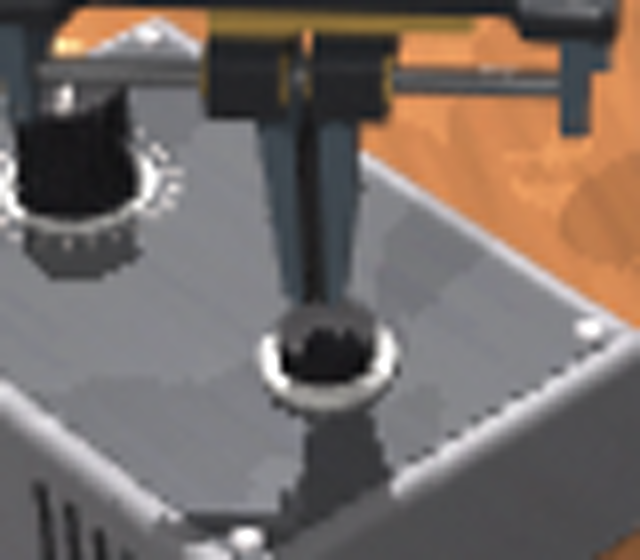

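The fingertips stand centred over the button at about (320,300), and the dial is well clear of the gripper. Pressing in small steps.

```bash
python3 -m handwheel '[{"gripper":0,"travel":[0,0,0.02],"twist":0},{"gripper":0,"travel":[0,0,0],"twist":0}]' 20 >/dev/null;python3 s.py
python3 -m handwheel '[{"gripper":0,"travel":[0,0,0.002],"twist":0},{"gripper":0,"travel":[0,0,0.002],"twist":0},{"gripper":0,"travel":[0,0,0],"twist":0}]' 20 >/dev/null;python3 s.py
python3 -m handwheel '[{"gripper":0,"travel":[0,0,0.001],"twist":0},{"gripper":0,"travel":[0,0,0.001],"twist":0},{"gripper":0,"travel":[0,0,0],"twist":0}]' 20 >/dev/null;python3 s.py
```

```text
t17.22 p[529.8 60.8 290.1] yaw69.41 rp[-180.0 0.0] q6 25.9 F[0.3 0.4 0.4] T[-0.127 0.162 -0.043] w0.5
t17.47 p[530.2 61.0 287.3] yaw69.43 rp[179.9 -0.0] q6 25.9 F[-0.2 0.1 0.1] T[-0.111 0.073 -0.016] w0.6
t17.72 p[530.2 61.0 285.0] yaw69.44 rp[179.9 -0.1] q6 25.9 F[0.4 0.3 2.9] T[-0.055 0.073 -0.002] w0.5
```

```bash
python3 -m handwheel '[{"gripper":0,"travel":[0,0,0.001],"twist":0},{"gripper":0,"travel":[0,0,0.001],"twist":0},{"gripper":0,"travel":[0,0,0],"twist":0}]' 20 >/dev/null;python3 s.py
python3 -m handwheel '[{"gripper":0,"travel":[0,0,0.001],"twist":0},{"gripper":0,"travel":[0,0,0.001],"twist":0},{"gripper":0,"travel":[0,0,0],"twist":0}]' 20 >/dev/null;python3 s.py
python3 -m handwheel '[{"gripper":0,"travel":[0,0,0.001],"twist":0},{"gripper":0,"travel":[0,0,0.001],"twist":0},{"gripper":0,"travel":[0,0,0],"twist":0}]' 20 >/dev/null;python3 s.py
```

```text
t17.97 p[530.3 61.0 282.6] yaw69.43 rp[179.9 -0.0] q6 25.9 F[1.2 -0.0 5.0] T[-0.075 -0.050 -0.001] w0.5
t18.22 p[530.3 61.0 280.6] yaw69.43 rp[179.9 -0.0] q6 25.9 F[0.6 -0.2 5.9] T[-0.084 -0.029 0.022] w0.4
t18.47 p[530.3 61.0 279.1] yaw69.43 rp[179.9 -0.0] q6 25.9 F[-0.3 0.4 8.7] T[-0.075 0.180 0.088] w0.4
```

```bash
python3 -m handwheel '[{"gripper":0,"travel":[0,0,0.0007],"twist":0},{"gripper":0,"travel":[0,0,0],"twist":0},{"gripper":0,"travel":[0,0,0],"twist":0}]' 20 >/dev/null;python3 s.py
python3 -m handwheel '[{"gripper":0,"travel":[0,0,-0.004],"twist":0},{"gripper":0,"travel":[0,0,-0.006],"twist":0},{"gripper":0,"travel":[0,0,-0.03],"twist":0},{"gripper":0,"travel":[0,0,-0.04],"twist":0},{"gripper":0,"travel":[0,0,-0.04],"twist":0}]' 20 >/dev/null;
python3 -m handwheel '[{"gripper":0,"travel":[0.022,-0.034,0],"twist":0},{"gripper":0,"travel":[0.022,-0.034,0],"twist":0},{"gripper":0,"travel":[0.022,-0.034,0],"twist":0},{"gripper":0,"travel":[0.022,-0.034,0],"twist":0},{"gripper":0,"travel":[0.022,-0.034,0],"twist":0}]' 20 >/dev/null;
python3 -m handwheel '[{"gripper":0,"travel":[0.022,-0.034,0],"twist":0},{"gripper":0,"travel":[0.022,-0.034,0],"twist":0},{"gripper":0,"travel":[0.022,-0.034,0],"twist":0},{"gripper":0,"travel":[0,0,0],"twist":0},{"gripper":0,"travel":[0,0,0],"twist":0}]' 20 >/dev/null;python3 s.py
python3 - <<'E'
from h import *
save('top','top4.png');save('side','side4.png')
a=[cv2.imread(f'pics/top{i}.png') for i in(0,4)];b=[cv2.imread(f'pics/side{i}.png') for i in(0,4)]
t=lambda i:cv2.resize(i[205:265,185:265],(400,300),interpolation=cv2.INTER_CUBIC);s=lambda i:cv2.resize(i[155:215,160:240],(400,300),interpolation=cv2.INTER_CUBIC)
cv2.imwrite('pics/v6.png',np.vstack([np.hstack([t(i) for i in a]),np.hstack([s(i) for i in b])]))
for n in('hammer','brush','tin'):print(n,[r['uv'] for r in env.pinpoint('side',n)[:1]],[r['uv'] for r in env.pinpoint('top',n)[:1]])
E
```

```text
t18.72 p[530.2 61.0 279.0] yaw69.43 rp[179.9 -0.1] q6 25.9 F[-1.8 -0.7 11.7] T[-0.126 0.365 -0.024] w1.0
t19.97 p[335.6 322.5 396.9] yaw69.70 rp[-180.0 0.1] q6 62.7 F[0.1 -0.0 -0.4] T[-0.068 0.066 0.015] w0.4
hammer [[158.7, 163.7]] [[138.4, 263.3]]
brush [[289.3, 265.2]] [[305.4, 186.6]]
tin [[267.6, 177.1]] [[193.5, 158.8]]
```

View pics/v6.png

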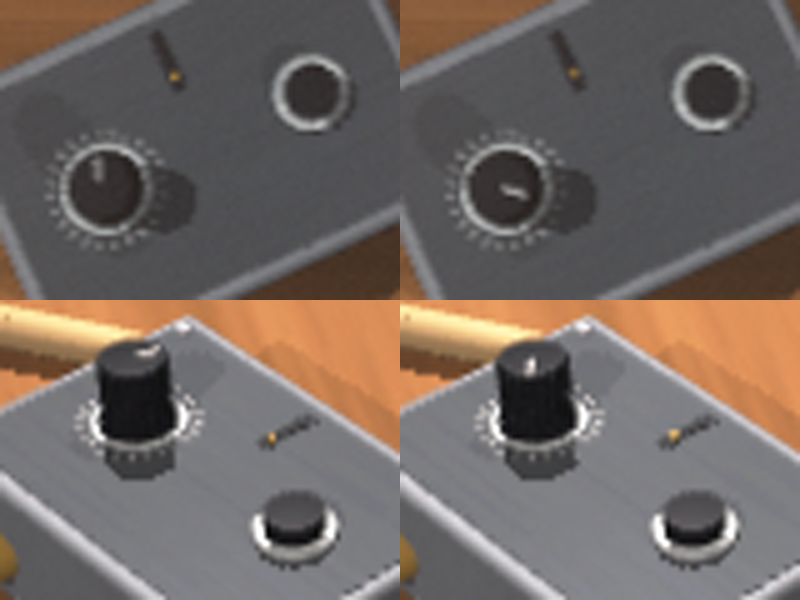

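The hard stop was felt at 11.7 N, and the picture shows the button back up. The dial and bystanders are unchanged. Handing in.

```bash
python3 -c "
from workcell import env;print(env.job_done())"
```

```text
the job is handed in; nothing more can be done
None
```

I turned the dial clockwise by six clicks counted by feel, let go of it, pressed the store button to its stop and backed off. I handed the job in after about 20 s of robot time.

- **Dial:** after about 25° of free play I felt six torque rises, about 15° apart, each followed by a drop to nothing. I let go in the torque-free stretch after the sixth. The torque peaks of the last four clicks read 0.77 to 0.94 N m, above the stated 0.3 to 0.5. The spacing stayed regular and the pointer had turned about 115° in the pictures, against about 110° for the tool. So I found no sign of the cap slipping in the fingers.
- **Button:** it went down about 7 mm to the hard stop. The highest force I read was 11.7 N, and the last picture shows it back up.
- **Bystanders:** the hammer, brush and tin show within a few pixels of where they started, which is the finder's scatter.
- **Check that disagreed:** the brass pin moved the right way, but by 1.8 mm in one view and 2.2 mm in the other, where six clicks should give 1.5 mm. That is a sub-pixel measurement, too coarse to count by, so I relied on the clicks felt.

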